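# Dry-fit a panel in a pair of sash clamps

### The arm

A 6-joint arm with a two-finger parallel gripper is mounted at the origin on the work surface. World frame = base frame: x ahead of the robot, y to its left, z up, the work surface at z = 0. Lengths are in mm, angles in degrees, forces in N, time in s.
With the tool pointing down it reaches from about 350 to 850 mm from the base axis. Payload 8.1 kg.
Tool frame: the origin (TCP) lies midway between the tips of the shut fingers; the grasp point (between the pads) lies 19 mm behind it (r.pinch_z is the distance from the TCP to the grasp point, in mm); z points along the fingers, y is the line along which they close (so a half turn about z gives the same grasp; the last joint's range is limited). The gripper opens to 85 mm and grips with 20 to 120 N. Pads are 22 mm wide; open, the fingers measure 114 mm over their backs; the gripper's body (76 mm by 85 mm) begins 54 mm behind the grasp point. The pads swing forward as they close: fully open they stand 13 mm farther back than shut.
Start: joints at [60.138, 7.471, 85.268, -0, 87.261, -4.893], TCP at [253.261, 543.934, 231.292] pointing down, gripper open.
Joint ranges: [-169.43, 169.43], [-51.17, 129.36], [1.28, 143.12], [-76.62, 256.62], [0, 156.53], [-152.29, 152.29]. Speed limits (degrees/s): [136.94, 136.94, 159.86, 180, 180, 180].

### API

Orientations are given as [roll, pitch, yaw] about the fixed x, y, z axes, in that order (R = Rz(yaw) Ry(pitch) Rx(roll)).
In Python, from bench import sensors, optics, job, r gives the robot as it stands.
- The arm moves only by the tool play_rows, never from a script. Its argument "motion" is a list that holds one entry, the list of rows, each a list of 6 numbers: the shift along the tool's x, y, z in cm, then the turn, a rotation vector about the tool's x, y, z in degrees. In form: [[[x, y, z, ax, ay, az], ...]]. A call has 1 to 5 rows; each row is the pose to reach, as a shift and turn from the pose commanded when the call began, along the tool's axes at that moment; what a row does not reach only later rows make up. A row lasts 1/10 s, in which the tool goes at most 50 mm and 8.59 degrees, less where a joint would pass 70% of its speed; a pose out of reach is approached as far as the arm can. A call with a gripper value outside its range is refused whole. "jaw" is the opening, from 0 (shut) to 1 (fully open), set as the call begins (left out, the last holds). The fingers move at their own pace and stop on an object; "squeeze" is the grip in N (left out, the last holds). Time passes only in rows, so rows that repeat a pose let the fingers close. It gives the time, the measured TCP pose, the force, the opening and the grip force at its end, in the units of the state.
- sensors.sense(): the state, without advancing time (a new reading comes with each control period).
- optics.snapshot(name): name is "side" or "top"; returns a dict with "pixels" (420x560x3 uint8, red, green, blue), "mtx" (3x3 intrinsics, pixels), "R" (3x3) and "t" (3): a world point X has camera coordinates R X + t. Camera axes: x right, y down, z forward; pixel columns grow to the right and rows downward; lengths in mm; the calibration is good to about 2 mm. A picture is of the moment at which its call begins. There is no depth.
- job.hand_in(): hands the job in; it is judged then, once.
The state is a dict: "time": time; "joint_pos": joint angles; "qd": joint speeds; "joint_efforts": joint torques, N m; "tool_pos": TCP position; "tcp_rot": TCP orientation; "ft_force": force on the tool from outside, world axes, zero at the start; "wrist_torque": the same for the moment, N m; "finger_gap": finger opening in mm; "grip_force": force on a finger pad.
Only numpy, scipy, OpenCV 4.12 (cv2) and the standard library are available. Lean on these libraries where they do the work, as an engineer would, in place of code of your own. Each camera call takes 0.05 s, during which the arm holds its last target. There are 200 camera calls.

### The job

Dry-fit the two boards in the pair of bar clamps, ready for tightening the screws: push the narrow board up against the far screw heads and slide the wide board off the panel stack in next to it, so that both lie flat and about central across both bars with their ends level. Then bring both tail jaws up against the wide board so that no gap is left anywhere (draw the jaws back first if they are in the way). Do not disturb the tools and other things on the bench.

Things in the scene. Friction and masses are not known exactly. Their poses are not given: they have to be found in the camera images.
- clamps: Two parallel aluminium bar clamps in notched battens, fixed, under 106 mm high. Origin: on the bench midway between the bars; x runs along the bars from the tail end (near the robot) to the screw heads, y left, z up. Bars: 14 mm wide, edges rounded, top 60 mm above the bench, centre lines at y = +50 and -50 mm, from x = -142 to 150 mm. Boards lie across both bars, long side along y.
- heads (a point): Point midway between the faces of the two fixed screw-head pressure plates (dark, 36 mm wide, one on each bar, up to 45 mm above the bars): at clamps' x = 125 mm, y = 0, bar-top height; axes as the clamps'. Closed up, the narrow board's centre lies 30 mm, the wide board's 106 mm and the jaw faces 152 mm before it (-x). Housings and cranks reach 115 mm beyond it.
- jaw_l (a joint): Sliding tail jaw on the left bar (clamps' y = +50 mm). Value in m, growing towards the heads; 0 = fully open, range 0 to 0.09; face at clamps' x = -77 mm + value; 0.050 = closed up on both boards. Dark block 36 mm wide, reaching 33 mm behind its face; face plate 10 mm thick, 45 mm above the bars, the rest 31 mm. Slides with about 2.5 N, stays where left.
- jaw_r (a joint): Sliding tail jaw on the right bar (clamps' y = -50 mm); otherwise the same as jaw_l.
- jaw_l_face (a point): Middle of the front face of the left tail jaw, 20 mm above the bar top.
- jaw_r_face (a point): Middle of the front face of the right tail jaw, 20 mm above the bar top.
- wide_board: Loose pale wooden board 92 x 170 x 24 mm (x, y, z), 0.19 to 0.34 kg, too wide for most grippers; starts lying askew on the panel stack. Origin: centre of its underside.
- narrow_board: Loose pale wooden board 60 x 170 x 24 mm (x, y, z), 0.12 to 0.22 kg; starts lying across the two bars, somewhat askew and short of the screw heads. Origin: centre of its underside.
- stack: Fixed stack of three white- and grey-faced panels, 150 x 190 mm (x, y) and 60 mm high, its top level with the bar tops; stands left or right of the clamps, its near edge about 70 mm from the nearer bar. Origin: centre of its underside, on the bench.
- offcut_tray: Bystander: open plywood tray 150 x 150 mm, 50 mm high, with offcuts up to 60 mm high, on the other side of the clamps from the stack. Origin: centre of its underside.
- glue_bottle: Bystander: white glue bottle, 58 mm across, 190 mm tall, standing. Origin: centre of its underside.
- router: Bystander: trim router standing on its base, 90 x 90 mm, 202 mm tall. Origin: centre of its underside.
- sander: Bystander: round sander, 110 mm across, 104 mm tall, with a stub pipe 80 mm out along its -x. Origin: centre of its underside.
- carton: Bystander: closed carton 110 x 80 x 55 mm. Origin: centre of its underside.
- tape: Bystander: black tape measure 65 x 70 x 34 mm, near the bars' tail ends. Origin: centre of its underside.
- square: Bystander: try square lying flat, wooden stock 22 x 110 x 18 mm along y, steel blade 140 mm along x from y = 40 mm. Origin: centre of the stock's underside.
- mallet: Bystander: rubber mallet lying down, head 54 mm across and 80 mm long along x, handle reaching 170 mm along -y. Origin: on the bench under the head's middle.
Not all that is in view belongs to the job. Leave any pink look-alike of the wide_board alone.

How it is judged (in metres and radians):
At the end, for the whole second after the job is handed in: Both boards at rest flat on both bars (within 4 mm of height, 0.04 rad), square within 0.03 rad, midway within 30 mm; narrow one on the head plates, wide one against it (4 mm), ends level within 8 mm; both tail jaws up to the wide board (joint over 0.047) (z of narrow_board in the frame of clamps between 0.057 and 0.064 m and x of narrow_board in the frame of clamps between 0.091 and 0.098 m and y of narrow_board in the frame of clamps between -0.03 and 0.03 m and angle between the y axis of each of narrow_board, wide_board and the y axis of clamps, either way round below 0.03 rad and angle between each of narrow_board, wide_board's own z axis and vertical below 0.04 rad and linear speed of each of narrow_board, wide_board below 0.01 m/s and z of wide_board in the frame of clamps between 0.057 and 0.064 m and x of wide_board in the frame of clamps between 0.015 and 0.022 m and y of wide_board in the frame of clamps between -0.03 and 0.03 m and y of wide_board in the frame of narrow_board between -0.008 and 0.008 m and value of joint each of jaw_l, jaw_r above 0.047 m); the robot touches nothing.
It fails at once if a tool or other thing on the bench is shoved more than 25 mm (distance of any of offcut_tray, glue_bottle, router, sander, carton, tape, square, mallet from where it was at the start of the episode above 0.025 m).
It also fails if it takes over 72 s, if anything falls off the work surface, if the arm or the gripper's body presses on something with over 40 N, if the wrist force passes 120 N, or if a joint passes its speed limit or range.

## Working session

There is one attempt and no reset: what is moved stays moved. The work goes in short steps, Python scripts to look and compute and a tool call to move; the robot and the scene stay as the last step left them, time stands still between calls to the robot, and variables do not carry over. Pictures are saved under pics/ and viewed, at most 10 in all, crops included, and the job is handed in when it is done.

Besides the shell and the picture viewer there is one more tool, called after "Emit:" by a JSON object that holds its "method" and its "body". play_rows: Moves the arm, as the interface text tells. Its arguments: {"type":"object","properties":{"motion":{"type":"array","items":{"type":"array","items":{"type":"array","items":{"type":"number"}}}},"jaw":{"type":"number"},"squeeze":{"type":"number"}},"required":["motion"]}

```bash
mkdir -p pics; ls; python3 - <<'E'
from bench import sensors, optics
import cv2,pickle
d={}
for n in("top","side"):
    s=optics.snapshot(n); d[n]=s
    cv2.imwrite(f"pics/{n}0.png",cv2.resize(s["pixels"][:,:,::-1],(784,588),interpolation=cv2.INTER_CUBIC))
    print(n,s["mtx"],s["R"],s["t"])
pickle.dump(d,open("d0.pkl","wb"))
print(sensors.sense())
E
```

```text
pics
top [[400.08621289   0.         279.55343839]
 [  0.         400.08621289 206.31822788]
 [  0.           0.           1.        ]] [[-0.01267768 -0.99978182 -0.01660107]
 [-0.99056992  0.01482249 -0.136204  ]
 [ 0.13642035  0.01471777 -0.99054171]] [ -83.91466563  505.57156092 1378.89661377]
side [[513.62249446   0.         272.70579768]
 [  0.         513.62249446 214.58665387]
 [  0.           0.           1.        ]] [[ 0.99178581 -0.12734754 -0.01197953]
 [-0.09901012 -0.70503506 -0.70222686]
 [ 0.08098088  0.69764473 -0.71185246]] [-498.44087926   33.32528728 1588.55465328]
{'time': 0.1, 'joint_pos': array([ 6.01388338e+01,  7.51175848e+00,  8.53237319e+01, -5.79048405e-04,
        8.72634654e+01, -4.89326265e+00]), 'qd': array([ 0.00554969,  0.0098854 , -0.12317346, -0.00333081, -0.05812138,
       -0.07144073]), 'joint_efforts': array([-2.93155945e-04, -5.70955575e+01, -5.01937795e+01, -3.22888918e-04,
        8.41390633e-03,  1.78369839e-05]), 'tool_pos': array([252.99524357, 543.48757829, 230.33252804]), 'tcp_rot': array([-1.79901356e+02, -7.86466541e-03,  1.55032118e+02]), 'ft_force': array([1.0618652 , 0.85174865, 0.86744931]), 'wrist_torque': array([-0.05318792, -0.01346422,  0.02074066]), 'grip_force': 0.0, 'finger_gap': 85.1340524574376}
```

View pics/top0.png

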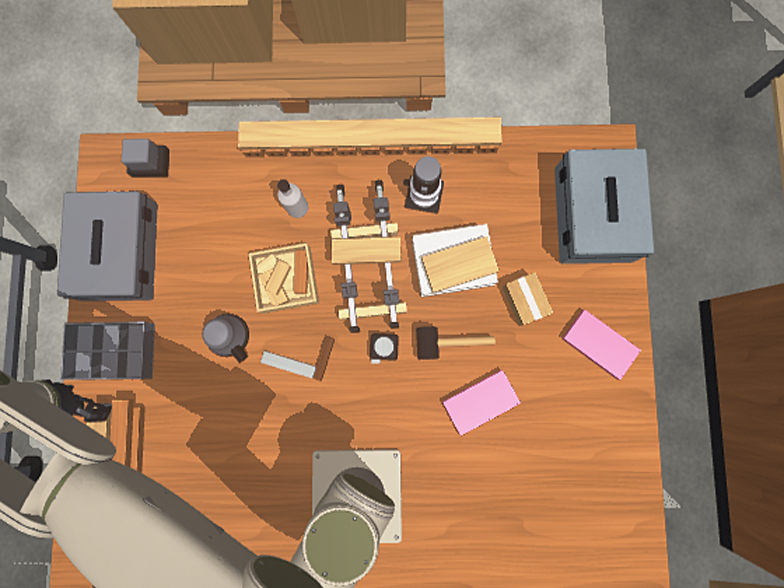

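View pics/side0.png

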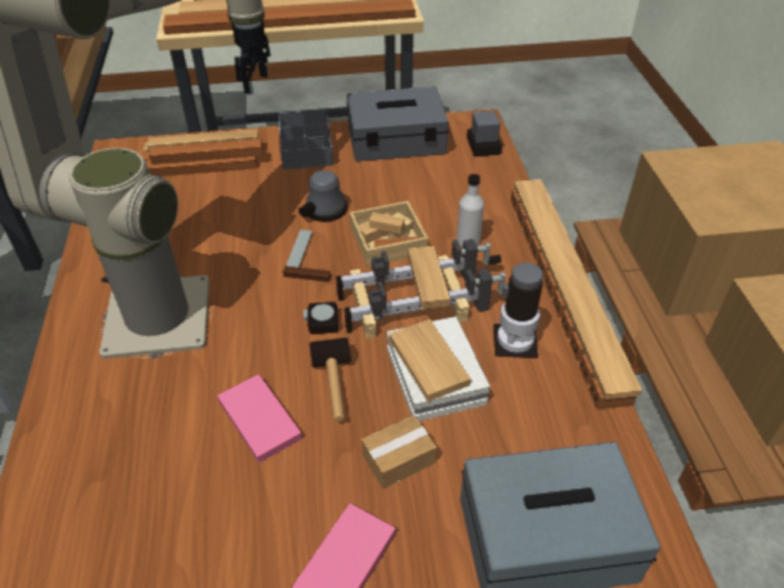

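The top view shows the clamps at (365,255), the narrow board across the bars at (366,249) and the stack with the wide board on it at (459,263). The side view shows the same boards at (430,275) and (428,357). There are three candidates for the wide board in the top view:
- pale board on the white/grey panels at (459,263)
- pink board at (600,343)
- pink board at (482,402)

The pale one on the stack fits the description, and the pink ones are look-alikes. I'll confirm this in an enlarged crop.

```bash
python3 - <<'E'
import cv2,pickle,numpy as np
d=pickle.load(open("d0.pkl","rb"))
a=d["top"]["pixels"][125:240,225:365,::-1]; b=d["side"]["pixels"][165:300,235:375,::-1]
A=cv2.resize(a,None,fx=5.7,fy=5.2,interpolation=cv2.INTER_CUBIC)
B=cv2.resize(b,None,fx=5.6,fy=4.4,interpolation=cv2.INTER_CUBIC)
cv2.imwrite("pics/c1.png",A);cv2.imwrite("pics/c2.png",B);print(A.shape,B.shape)
E
```

```text
(598, 798, 3) (594, 784, 3)
```

View pics/c1.png

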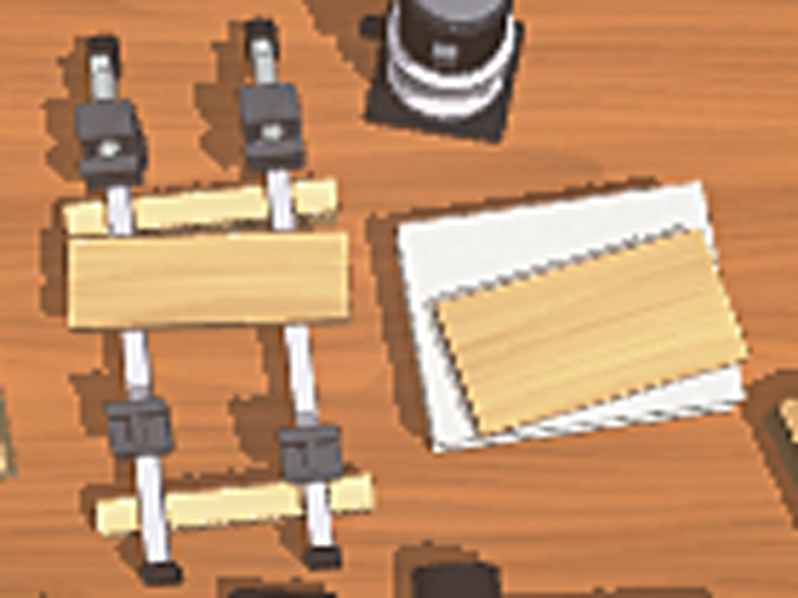

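View pics/c2.png

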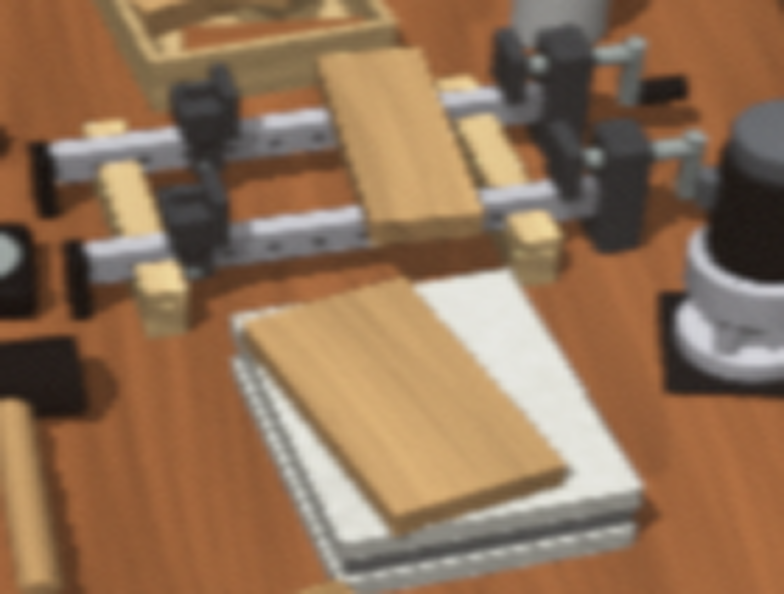

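The crops confirm it: the pale board on the white stack, corners about (433,303), (693,230), (747,355) and (480,435) in the top crop, is the wide board. The narrow board spans (67..349, 231..326), and the jaws are at (140,425) and (310,450). Next I triangulate these.

```bash
cat > h.py <<'E'
import numpy as np,pickle,cv2
from scipy.spatial.transform import Rotation as Ro
d=pickle.load(open("d0.pkl","rb"))
T=lambda p:(225+p[0]/5.7-.4,125+p[1]/5.2-.4)
S=lambda p:(235+p[0]/5.6-.4,165+p[1]/4.4-.4)
def P(n,dd=d): s=dd[n]; return s["mtx"]@np.c_[s["R"],s["t"]]
def tri(a,b):
    X=cv2.triangulatePoints(P("top"),P("side"),np.array(a,float).T,np.array(b,float).T); return (X[:3]/X[3]).T
def ray(n,p,z,dd=d):
    s=dd[n]; c=-s["R"].T@s["t"]; v=s["R"].T@np.linalg.solve(s["mtx"],[p[0],p[1],1]); return c+v*(z-c[2])/v[2]
def proj(n,X,dd=d):
    q=P(n,dd)@np.r_[X,1]; return q[:2]/q[2]
E
python3 - <<'E'
from h import *
np.set_printoptions(precision=1,suppress=True)
def go(a,b,nm):
    X=tri([T(p) for p in a],[S(p) for p in b]); print(nm,X,"mean",X.mean(0)); return X
# order FL,FR,NR,NL
n=go([(67,235),(347,231),(349,315),(69,325)],[(418,50),(484,212),(372,226),(320,57)],"narrow")
w=go([(433,303),(693,230),(747,355),(480,435)],[(400,278),(568,468),(395,520),(243,322)],"wide")
for X in(n,w):
    v=X[0]-X[1]+X[3]-X[2]; print("yaw of y axis",np.degrees(np.arctan2(-v[0],v[1])))
s=go([(398,225),(703,182),(742,400),(435,448)],[(375,292),(512,272),(640,490),(345,543)][:0] or [(375,292),(512,272),(640,490),(345,543)],"stack?") if 0 else None
print("stack top z60:");[print(ray("top",T(p),60)) for p in [(398,225),(703,182),(742,400),(435,448)]]
print("stack side z60");[print(ray("side",S(p),60)) for p in [(512,272),(640,490),(345,543),(235,318)]]
L=np.array([ray("top",T(p),60)for p in[(120,212),(135,345),(150,490)]]);R=np.array([ray("top",T(p),60)for p in[(281,200),(297,350),(317,505)]]);print(L,R)
print("caps",[ray("top",T(p),60) for p in[(160,568),(322,552)]],[ray("side",S(p),60) for p in[(50,148),(85,247)]])
print("jaw rear/front top z91/105", [ray("top",T(p),105) for p in[(138,403),(308,428)]],[ray("top",T(p),91) for p in[(143,455),(313,478)]])
print("side jaw plate top", [ray("side",S(p),105) for p in[(222,68),(215,168)]])
print("head plate bottoms top view", [ray("top",T(p),105) for p in[(108,185),(275,168)]],"side",[ray("side",S(p),105) for p in[(502,35),(556,127)]])
E
```

```text
narrow [[ 627.9   57.    76. ]
 [ 630.2 -113.7   79.8]
 [ 572.2 -114.1   75.6]
 [ 569.8   55.5   77.1]] mean [600.  -28.8  77.1]
wide [[ 578.4 -165.    78. ]
 [ 629.7 -324.6   71. ]
 [ 542.5 -353.6   73.7]
 [ 492.5 -191.4   77.2]] mean [ 560.8 -258.6   75. ]
yaw of y axis 0.7818672286594807
yaw of y axis 17.466277476366045
stack top z60:
[ 636.2 -145.2   60. ]
[ 662.8 -333.5   60. ]
[ 513.6 -351.8   60. ]
[ 484.2 -164.9   60. ]
stack side z60
[ 640.1 -151.1   60. ]
[ 664.1 -337.    60. ]
[ 519.2 -356.9   60. ]
[ 492.3 -171.8   60. ]
[[648.   26.2  60. ]
 [556.5  17.1  60. ]
 [458.6   8.2  60. ]] [[654.7 -73.3  60. ]
 [551.6 -82.   60. ]
 [447.2 -92.9  60. ]]
caps [array([406.7,   2.3,  60. ]), array([415.9, -95.5,  60. ])] [array([412.9,   0.9,  60. ]), array([422.7, -97.5,  60. ])]
jaw rear/front top z91/105 [array([510.4,  11.2, 105. ]), array([492.6, -88.8, 105. ])] [array([478.3,   9.6,  91. ]), array([461.7, -91.2,  91. ])]
side jaw plate top [array([511.2,  20.6, 105. ]), array([494.7, -77.9, 105. ])]
head plate bottoms top view [array([655.3,  28.9, 105. ]), array([665. , -71.2, 105. ])] side [array([669.1,  33.4, 105. ]), array([678.7, -63.7, 105. ])]
```

Emit:
{"method": "play_rows", "body": {"motion": [[[-50.7,-40,0,0,0,0],[-50.7,-40,0,0,0,0],[-50.7,-40,0,0,0,0],[-50.7,-40,0,0,0,0],[-50.7,-40,0,0,0,0]]], "jaw": 1}}

```text
time: 0.6
tool_pos: [366.0, 318.8, 230.9]
tcp_rot: [-180.0, -0.0, 155.1]
ft_force: [1.6, 0.9, 0.3]
finger_gap: 85.4
grip_force: 0.0
```

Emit:
{"method": "play_rows", "body": {"motion": [[[-31,-24.3,0,0,0,0],[-31,-24.3,0,0,0,0],[-31,-24.3,0,0,0,0],[-31,-24.3,0,0,0,0],[-31,-24.3,0,0,0,0]]]}}

```text
time: 1.1
tool_pos: [479.4, 95.8, 231.1]
tcp_rot: [180.0, -0.0, 155.0]
ft_force: [1.4, 0.6, -0.0]
finger_gap: 85.6
grip_force: 0.0
```

Emit:
{"method": "play_rows", "body": {"motion": [[[-11.4,-8.9,0,0,0,-30.3],[-11.4,-8.9,0,0,0,-30.3],[-11.4,-8.9,0,0,0,-30.3],[-11.4,-8.9,0,0,0,-30.3],[-11.4,-8.9,0,0,0,-30.3]]]}}

```text
time: 1.6
tool_pos: [544.8, -32.6, 230.4]
tcp_rot: [180.0, -0.1, -174.7]
ft_force: [-0.3, -0.6, 0.1]
finger_gap: 85.1
grip_force: 0.0
```

Emit:
{"method": "play_rows", "body": {"motion": [[[0,0,5,0,0,0],[0,0,10,0,0,0],[0,0,12,0,0,0],[0,0,12,0,0,0]]]}}

```text
time: 2.0
tool_pos: [541.0, -29.3, 106.6]
tcp_rot: [179.9, -0.5, -174.8]
ft_force: [0.3, -0.1, 0.2]
finger_gap: 85.3
grip_force: 0.0
```

```bash
cat > look.py <<'E'
import sys,cv2,pickle,numpy as np
from bench import optics
def look(k,boxT=(125,240,225,365),boxS=(165,300,235,375)):
    d={n:optics.snapshot(n) for n in("top","side")}; pickle.dump(d,open(f"d{k}.pkl","wb"))
    im=[]
    for n,b in(("top",boxT),("side",boxS)):
        c=d[n]["pixels"][b[0]:b[1],b[2]:b[3],::-1]
        c=cv2.resize(c,(395,int(395*c.shape[0]/c.shape[1])),interpolation=cv2.INTER_CUBIC); im.append(c)
    h=max(c.shape[0] for c in im)
    im=[cv2.copyMakeBorder(c,0,h-c.shape[0],0,10,0) for c in im]
    cv2.imwrite(f"pics/l{k}.png",np.hstack(im))
if __name__=="__main__": look(sys.argv[1])
E
python3 look.py 1
```

```text
(no output)
```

View pics/l1.png

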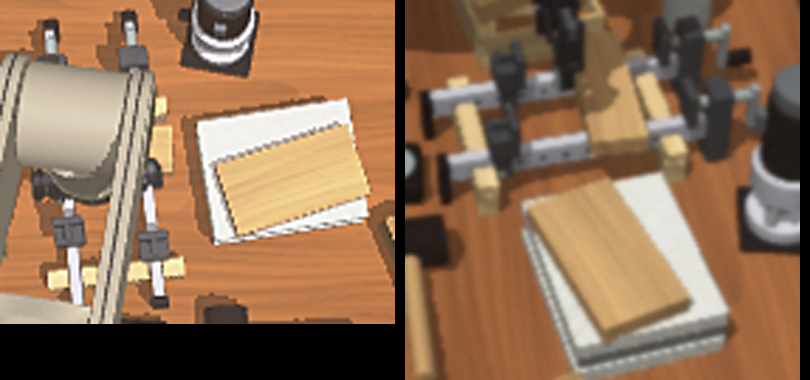

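The crop shows the gripper fingers at side (570,50), between the left jaw (510,75) and the narrow board (605,90). The wide board at (290,180) in the top part is unmoved. I'll go down.

Emit:
{"method": "play_rows", "body": {"motion": [[[0,0,2,0,0,0],[0,0,4,0,0,0],[0,0,5.2,0,0,0],[0,0,5.6,0,0,0],[0,0,5.6,0,0,0]]]}}

```text
time: 2.6
tool_pos: [545.4, -30.9, 56.1]
tcp_rot: [-180.0, 0.0, -174.7]
ft_force: [0.3, 0.5, 0.5]
finger_gap: 85.3
grip_force: 0.0
```

Emit:
{"method": "play_rows", "body": {"motion": [[[1.3,0,0,0,0,0],[2.6,0,0,0,0,0],[3.9,0,0,0,0,0],[5,0,0,0,0,0],[5.5,0,0,0,0,0]]]}}

```text
time: 3.1
tool_pos: [491.4, -36.4, 57.1]
tcp_rot: [-179.9, 0.2, -174.7]
ft_force: [5.5, -0.1, -0.6]
finger_gap: 85.2
grip_force: 2.9
```

Emit:
{"method": "play_rows", "body": {"motion": [[[-2.5,0,0,0,0,0],[-5,0,0,0,0,0],[-6,0,0,0,0,0],[-6.5,0,0,0,0,0],[-7,0,0,0,0,0]]]}}

```text
time: 3.6
tool_pos: [559.3, -29.6, 55.1]
tcp_rot: [180.0, -0.1, -174.7]
ft_force: [-0.9, -0.3, 0.2]
finger_gap: 85.3
grip_force: 0.5
```

Emit:
{"method": "play_rows", "body": {"motion": [[[-0.8,0,0,0,0,0],[-1.6,0,0,0,0,0],[-2.4,0,0,0,0,0],[-3.2,0,0,0,0,0],[-3.7,0,0,0,0,0]]]}}

```text
time: 4.1
tool_pos: [597.4, -26.0, 55.3]
tcp_rot: [-180.0, 0.0, -174.7]
ft_force: [-2.2, -0.4, -1.1]
finger_gap: 85.4
grip_force: 0.6
```

Emit:
{"method": "play_rows", "body": {"motion": [[[-0.3,0,0,0,0,0],[-0.6,0,0,0,0,0],[-0.8,0,0,0,0,0],[-1,0,0,0,0,0]]]}}

```text
time: 4.5
tool_pos: [599.4, -26.0, 54.8]
tcp_rot: [180.0, -1.0, -174.6]
ft_force: [-50.1, -6.0, 37.0]
finger_gap: 85.4
grip_force: 25.6
```

Emit:
{"method": "play_rows", "body": {"motion": [[[1,0,0,0,0,0],[3,0,0,0,0,0],[3.5,0,-4,0,0,0],[3.5,0,-9,0,0,0],[3.5,0,-13,0,0,0]]]}}

```text
time: 5.0
tool_pos: [571.9, -28.5, 187.9]
tcp_rot: [-180.0, 0.1, -174.7]
ft_force: [1.3, -0.7, 0.7]
finger_gap: 85.4
grip_force: 0.0
```

Emit:
{"method": "play_rows", "body": {"motion": [[[2.8,-34.6,0,0,0,0],[2.8,-34.6,0,0,0,0],[2.8,-34.6,0,0,0,0],[2.8,-34.6,0,0,0,0],[2.8,-34.6,0,0,0,0]]], "jaw": 0.6}}

```text
time: 5.5
tool_pos: [574.9, -280.5, 185.7]
tcp_rot: [-180.0, 0.1, -174.7]
ft_force: [0.9, 0.0, 0.5]
finger_gap: 51.1
grip_force: 0.0
```

Emit:
{"method": "play_rows", "body": {"motion": [[[0.8,-9.8,0,0,0,8],[0.8,-9.8,0,0,0,16],[0.8,-9.8,0,0,0,24],[0.8,-9.8,0,0,0,32],[0.8,-9.8,0,0,0,40]]]}}

```text
time: 6.0
tool_pos: [575.8, -377.6, 184.9]
tcp_rot: [180.0, -0.0, 144.9]
ft_force: [0.3, -0.4, 0.0]
finger_gap: 51.2
grip_force: 0.0
```

Emit:
{"method": "play_rows", "body": {"motion": [[[0,0,1,0,0,8.5],[0,0,2,0,0,17],[0,0,3,0,0,25.5],[0,0,4,0,0,34],[0,0,5,0,0,42]]]}}

```text
time: 6.5
tool_pos: [576.1, -376.9, 134.9]
tcp_rot: [180.0, 0.0, 103.0]
ft_force: [0.4, 0.3, -0.4]
finger_gap: 51.1
grip_force: 0.0
```

Emit:
{"method": "play_rows", "body": {"motion": [[[0,0,3,0,0,7.7],[0,0,6,0,0,7.7],[0,0,7,0,0,7.7],[0,0,7.3,0,0,7.7],[0,0,7.3,0,0,7.7]]]}}

```text
time: 7.0
tool_pos: [576.3, -377.0, 63.0]
tcp_rot: [180.0, 0.0, 95.7]
ft_force: [0.4, -0.4, -0.5]
finger_gap: 50.9
grip_force: 0.0
```

```bash
python3 look.py 2
```

```text
(no output)
```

View pics/l2.png

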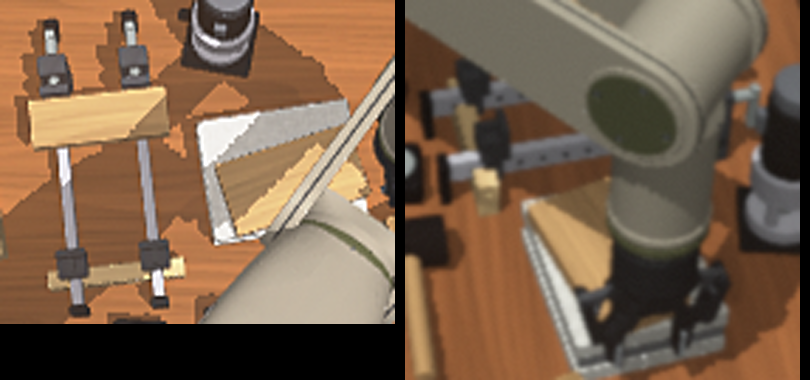

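The narrow board now lies square at the heads (98,118), and both jaws are drawn back, at (72,262) and (155,252). The fingers stand behind the wide board's right end, side (610,330) and (685,335). Now I push.

Emit:
{"method": "play_rows", "body": {"motion": [[[1.5,0,0,0,0,0],[3,0,0,0,0,0],[4.5,0,0,0,0,0],[6,0,0,0,0,0],[7,0,0,0,0,0]]]}}

```text
time: 7.6
tool_pos: [569.1, -305.5, 62.7]
tcp_rot: [180.0, 0.0, 95.7]
ft_force: [-0.7, -1.5, 1.1]
finger_gap: 51.1
grip_force: 0.8
```

```bash
python3 look.py 3
```

```text
(no output)
```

View pics/l3.png

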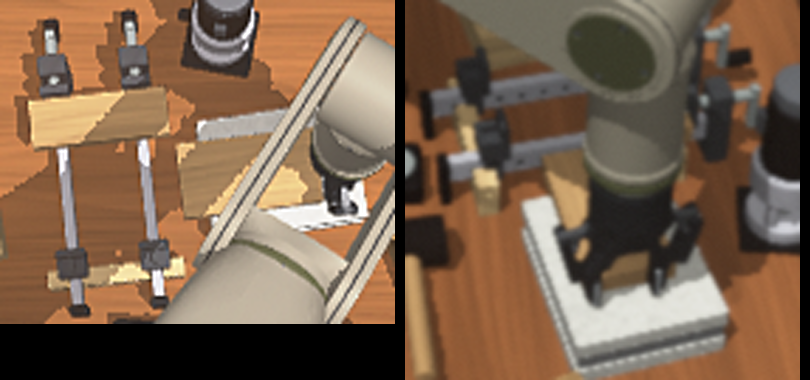

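The wide board is now square to the clamps, with its left end from (178,145) to (187,218). It clears the narrow board's near edge (about 137 there) and the jaw (y 240). I continue pushing.

Emit:
{"method": "play_rows", "body": {"motion": [[[1.5,0,0,0,0,0],[3,0,0,0,0,0],[4.5,0,0,0,0,0],[6,0,0,0,0,0],[7.5,0,0,0,0,0]]]}}

```text
time: 8.2
tool_pos: [561.6, -231.1, 62.4]
tcp_rot: [180.0, 0.0, 95.6]
ft_force: [-0.8, -2.4, 1.4]
finger_gap: 51.5
grip_force: 1.0
```

Emit:
{"method": "play_rows", "body": {"motion": [[[1.5,0,0,0,0,0],[3,0,0,0,0,0],[4.5,0,0,0,0,0],[6,0,0,0,0,0],[7,0,0,0,0,0]]]}}

```text
time: 8.7
tool_pos: [554.5, -161.1, 62.1]
tcp_rot: [-180.0, -0.0, 95.7]
ft_force: [0.4, -1.9, 1.3]
finger_gap: 51.3
grip_force: 0.9
```

```bash
python3 look.py 4
```

```text
(no output)
```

View pics/l4.png

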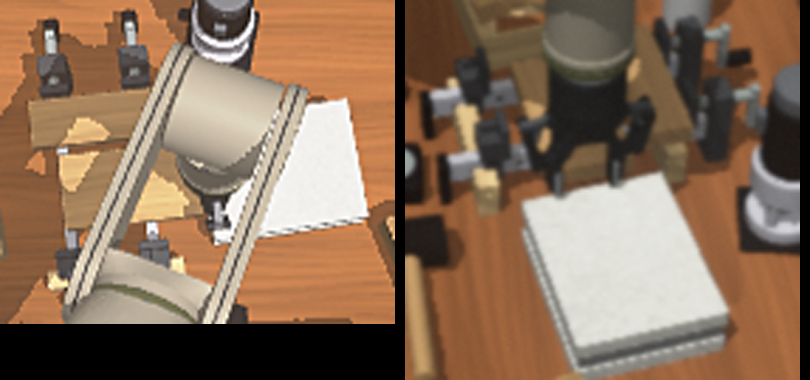

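The wide board's left end is at (58..65, 152..226) and the narrow one's at about x 33, so roughly 30 mm remain. I push the rest slowly.

Emit:
{"method": "play_rows", "body": {"motion": [[[0.8,0,0,0,0,0],[1.6,0,0,0,0,0],[2.1,0,0,0,0,0],[2.5,0,0,0,0,0],[2.7,0,0,0,0,0]]]}}

```text
time: 9.3
tool_pos: [552.1, -135.6, 62.2]
tcp_rot: [-180.0, -0.0, 95.6]
ft_force: [-0.7, -0.8, -0.3]
finger_gap: 51.2
grip_force: 0.4
```

```bash
python3 - <<'E'
from bench import optics
import cv2,pickle
d={n:optics.snapshot(n) for n in("top","side")}; pickle.dump(d,open("d5.pkl","wb"))
c=d["top"]["pixels"][155:215,230:300,::-1]
cv2.imwrite("pics/m5.png",cv2.resize(c,None,fx=8,fy=8,interpolation=cv2.INTER_CUBIC))
E
```

```text
(no output)
```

View pics/m5.png

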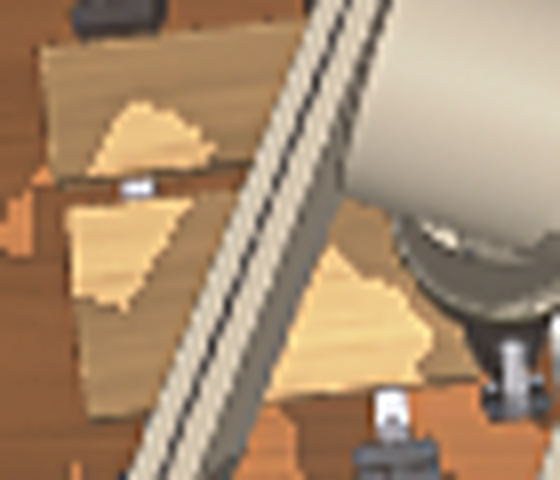

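Ninth picture: the narrow board's left end runs (42,50)–(50,180) and the wide one's (67,208)–(90,415). The wide board's end is about 14 px, or 6 mm, short. I push 6 mm more.

Emit:
{"method": "play_rows", "body": {"motion": [[[0.2,0,0,0,0,0],[0.4,0,0,0,0,0],[0.6,0,0,0,0,0],[0.6,0,0,0,0,0]]]}}

```text
time: 9.8
tool_pos: [551.6, -129.7, 62.3]
tcp_rot: [180.0, -0.0, 95.6]
ft_force: [0.3, 0.1, 0.1]
finger_gap: 51.2
grip_force: 0.0
```

Emit:
{"method": "play_rows", "body": {"motion": [[[-1,0,0,0,0,0],[-2,0,-3,0,0,0],[-2,0,-8,0,0,0],[-2,0,-12,0,0,0],[-2,0,-14,0,0,0]]], "jaw": 1}}

```text
time: 10.3
tool_pos: [555.4, -151.3, 207.4]
tcp_rot: [179.7, 0.2, 95.6]
ft_force: [0.4, -0.5, -0.5]
finger_gap: 85.7
grip_force: 0.0
```

Emit:
{"method": "play_rows", "body": {"motion": [[[3,-3,0,0,0,-8.5],[6,-6,0,0,0,-17],[9,-9.3,0,0,0,-25.5],[12,-12.4,0,0,0,-34],[12,-12.4,0,0,0,-42.5]]]}}

```text
time: 10.8
tool_pos: [415.0, -40.6, 201.6]
tcp_rot: [-180.0, -0.1, 138.6]
ft_force: [0.1, -0.6, 0.5]
finger_gap: 85.1
grip_force: 0.0
```

Emit:
{"method": "play_rows", "body": {"motion": [[[0,0,0,0,0,-8.5],[0,0,0,0,0,-17],[0,0,0,0,0,-25.5],[0,0,0,0,0,-34],[0,0,0,0,0,-42.5]]]}}

```text
time: 11.3
tool_pos: [418.6, -43.1, 202.6]
tcp_rot: [-180.0, 0.0, -179.0]
ft_force: [-0.3, 0.4, 0.1]
finger_gap: 85.2
grip_force: 0.0
```

Emit:
{"method": "play_rows", "body": {"motion": [[[0,0,0,0,0,-4.7],[0,0,0,0,0,-4.7]]]}}

```text
time: 11.5
tool_pos: [418.5, -43.1, 202.5]
tcp_rot: [-180.0, 0.0, -174.6]
ft_force: [0.7, 0.3, 0.6]
finger_gap: 85.5
grip_force: 0.0
```

Emit:
{"method": "play_rows", "body": {"motion": [[[0,0,5,0,0,0],[0,0,10,0,0,0],[0,0,12,0,0,0],[0,0,14,0,0,0],[0,0,14.7,0,0,0]]]}}

```text
time: 12.0
tool_pos: [416.8, -42.5, 53.1]
tcp_rot: [179.9, -0.2, -174.8]
ft_force: [-0.2, -0.2, 0.7]
finger_gap: 85.0
grip_force: 0.0
```

Emit:
{"method": "play_rows", "body": {"motion": [[[-1,0,0,0,0,0],[-2,0,0,0,0,0],[-3,0,0,0,0,0],[-3.5,0,0,0,0,0],[-4,0,0,0,0,0]]]}}

```text
time: 12.5
tool_pos: [458.4, -39.1, 55.7]
tcp_rot: [-180.0, -0.1, -174.7]
ft_force: [-5.8, -1.5, 2.3]
finger_gap: 85.5
grip_force: 2.9
```

Emit:
{"method": "play_rows", "body": {"motion": [[[-0.3,0,0,0,0,0],[-0.6,0,0,0,0,0],[-0.9,0,0,0,0,0],[-1.2,0,0,0,0,0],[-1.5,0,0,0,0,0]]]}}

```text
time: 13.0
tool_pos: [473.0, -37.7, 55.7]
tcp_rot: [-180.0, -0.1, -174.7]
ft_force: [-6.8, -1.4, 1.9]
finger_gap: 85.5
grip_force: 3.4
```

Emit:
{"method": "play_rows", "body": {"motion": [[[-0.2,0,0,0,0,0],[-0.4,0,0,0,0,0],[-0.4,0,0,0,0,0]]]}}

```text
time: 13.3
tool_pos: [474.7, -37.4, 55.5]
tcp_rot: [180.0, -0.4, -174.7]
ft_force: [-20.2, -3.0, 13.8]
finger_gap: 85.8
grip_force: 10.1
```

Emit:
{"method": "play_rows", "body": {"motion": [[[-0.2,0,0,0,0,0],[-0.3,0,0,0,0,0]]]}}

```text
time: 13.5
tool_pos: [474.7, -37.3, 55.1]
tcp_rot: [180.0, -0.8, -174.6]
ft_force: [-42.8, -5.2, 32.8]
finger_gap: 85.3
grip_force: 21.2
```

Emit:
{"method": "play_rows", "body": {"motion": [[[1,0,0,0,0,0],[2.5,0,0,0,0,0],[3.5,0,-5,0,0,0],[3.5,0,-10,0,0,0],[3.5,0,-15,0,0,0]]]}}

```text
time: 14.0
tool_pos: [445.4, -40.1, 206.9]
tcp_rot: [-180.0, 0.1, -174.7]
ft_force: [2.0, -0.8, 0.5]
finger_gap: 85.4
grip_force: 0.0
```

Emit:
{"method": "play_rows", "body": {"motion": [[[0,5,0,0,0,0],[0,10,0,0,0,0],[0,15,0,0,0,0],[0,20,0,0,0,0],[0,25,0,0,0,0]]]}}

```text
time: 14.5
tool_pos: [422.5, 211.2, 205.8]
tcp_rot: [179.9, 0.2, -174.7]
ft_force: [0.9, 0.0, 0.4]
finger_gap: 85.1
grip_force: 0.0
```

```bash
python3 - <<'E'
from bench import optics
import cv2,pickle
d={n:optics.snapshot(n) for n in("top","side")}; pickle.dump(d,open("d6.pkl","wb"))
c=d["top"]["pixels"][140:220,230:310,::-1]; e=d["side"]["pixels"][160:240,265:345,::-1]
A=[cv2.resize(q,None,fx=5,fy=5,interpolation=cv2.INTER_CUBIC) for q in(c,e)]
cv2.imwrite("pics/m6.png",cv2.hconcat(A))
E
```

```text
(no output)
```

View pics/m6.png

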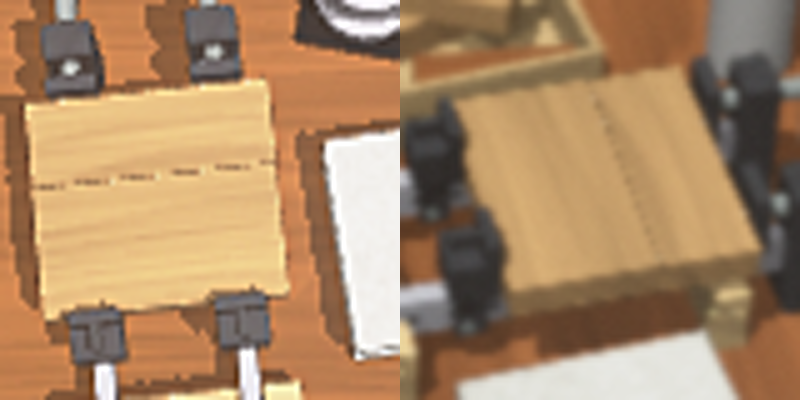

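The final view shows both boards closed up with a hairline joint at rows 165–188. Left ends meet at x≈34, right ends at ≈276 (level within about 1 mm). Both heads and both jaws are in contact with the boards, and the arm is clear.

```bash
python3 -c "
from bench import job;print(job.hand_in())"
```

```text
the job is handed in; nothing more can be done
None
```

I handed the job in at about 14.5 s of the 72 s allowed: both boards lie closed up across the bars with ends level to about 1 mm in the last picture, both tail jaws are against the wide board, and no bystander was in the arm's path (I did not re-measure their positions).

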